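# Lift the degreased brass bushing with spring tongs

### The arm

A 7-joint arm with a two-finger parallel gripper is mounted at the origin on the work surface; the furniture and walls round the work are solid. World frame = base frame: x ahead of the robot, y to its left, z up, the work surface at z = 0. Lengths are in m, angles in rad, forces in N, time in s.
With the tool pointing down it reaches from about 0.35 to 0.9 m from the base axis. Payload 19.9 kg.
Tool frame: the origin (TCP) lies between the finger pads; the fingertips stand 19 mm ahead of it and the grasp point (between the pads) is the TCP; z points along the fingers, y is the line along which they close (so a half turn about z gives the same grasp; the last joint's range is limited). The gripper opens to 94 mm and grips with 3 to 60 N. Pads are 16 mm wide; open, the fingers measure 119 mm over their backs; the gripper's body (75 mm by 177 mm) begins 78 mm behind the grasp point.
Start: joints at [-1.369, 0.417, -0.01, 1.614, 0.005, 1.111, -0.053], TCP at [0.151, 0.606, 0.224] pointing down, gripper open.
Joint ranges: [-2.81, 2.81], [-0.39, 2.02], [-1.27, 1.25], [0.06, 2.57], [-1.19, 4.33], [0.19, 2], [-2.82, 2.82]. Speed limits (rad/s): [1.89, 1.89, 2.39, 2.39, 3.01, 3.01, 3.01].

### API

Orientations are given as a 3x3 rotation matrix whose columns are the frame's x, y, z axes.
In Python, from rig import robot gives the robot as it stands. Calls block until the motion is done:
- robot.move_ptp(position, orientation): joint-space move of the TCP to a pose.
- robot.move_linear(position, velocity=0.15, frame=None, threshold=None): straight line of the TCP; frame=None keeps the orientation; velocity is the mean speed in m/s. With threshold (N) it stops when the force on the tool has changed by that much, and returns True; else False.
- robot.goto_joints(angles): joint-space move.
- robot.gripper_to(opening): finger opening in m; the grip force is fixed at half the most; returns when the fingers have stopped.
- robot.pause(seconds).
- robot.ik(position, orientation): joint angles nearest the present ones, or None.
- robot.get_state(): the state.
- robot.grab_frame(name): name is "scene" or "top" or "wrist"; returns the picture (400x640x3 uint8, red, green, blue); there is no depth.
- robot.camera_info(name): a dict with "fx", "fy", "cx", "cy" (pixels), "rvec" (rotation vector, rad) and "tvec" (3), from world to camera coordinates, as OpenCV has them. Camera axes: x right, y down, z forward; pixel columns grow to the right and rows downward; lengths in m; the calibration is good to about 2 mm. The wrist camera is an equidistant fisheye: a pixel r from the principal point sees the ray r / f radians off the axis. A picture is of the moment at which its call begins: read the wrist's pose just before it. camera_info takes no time and is no camera call; for the wrist camera it gives the pose at the moment of the call.
A pose or a line that the arm cannot do raises robot.PlanningError and nothing moves.
- robot.sign_off(): hands the job in; it is judged then, once.
The state is a dict: "time": time; "qpos": joint angles; "joint_vel": joint speeds; "effort": joint torques, N m; "ee_pos": TCP position; "tool_rot": TCP orientation; "force": force on the tool from outside, world axes, zero at the start; "moment": the same for the moment, N m; "opening": finger opening in m; "grasp_force": force on a finger pad.
Only numpy, scipy, OpenCV 4.12 (cv2) and the standard library are available. Lean on these libraries where they do the work, as an engineer would, in place of code of your own. Each camera call takes 0.05 s, during which the arm holds its last target. There are 200 camera calls.

### The job

The bushings in the tray have just been degreased, so no finger may touch them: take the red-handled spring tongs out of their wooden stand by squeezing the handles between the gripper fingers, close their jaws on the brass bushing and lift it clear, upright, at least 12 cm above the bench. Finish while holding it up there still, in the tongs alone; do not let go or put anything down. Leave the other two bushings standing in their places and do not disturb the other things on the bench.

Things in the scene. Friction and masses are not known exactly. Their poses are not given: they have to be found in the camera images.
- tongs_grip (a point): Steel spring tongs standing upright on their tips, arms side by side along x, pivot axis along y. Point midway between the two red handle grips, 100 mm above the tips, 38 mm below the pivot; z up; top of the tongs 45 mm above it. The grips are round bulges (radius 6 mm, 29 mm long in y), 52 mm over both at rest. Squeeze them along x; opened past 52 mm the fingers drop the tongs. 0.13 kg.
- tongs_jaw (a joint): angle of the +x arm against the other: 0 at rest (open), about 0.22 rad on a bushing, 0.29 fully shut. A spring opens it: at the handles 5 N a finger to begin, 8 N on a bushing. Jaw gap 54 mm at handle width 52, 40 mm at 48, 24 mm (on a bushing) at 43.
- tongs_arm_tip (a point): tip of the -x arm (fixed in the tongs' frame): middle of the end of its rubber jaw pad, 29 mm from the middle plane at rest (tongs 68 mm over both tips). The pad is 15 mm wide in y and reaches 26 mm up from the tip; upright when on a bushing.
- tongs_jaw_tip (a point): the same on the +x jaw arm (the one that turns by joint tongs_jaw)
- tongs_stand: wooden stand, fixed, 100 x 46 x 46 mm high, with a pocket 76 (x) x 22 (y) mm whose floor is 6 mm above the bench; the tongs stand in it and lift straight out. Origin: centre of its underside; x is the tongs' closing direction.
- tray: low steel tray with a blue liner, fixed, 90 (x) x 180 (y) x 12 mm high; liner top 6 mm above the bench. Origin: centre of its underside. The three bushings stand in a row along its y axis, about 52 mm apart, in any order.
- brass_bushing_mid (a point): the brass (yellow metal) flanged bushing, to be lifted: upright sleeve 24 mm in diameter, 34 mm high, with a flange 32 mm in diameter, 4.5 mm high at its foot; about 0.08 kg. This point is its centre, 17 mm above its underside; z up along its axis.
- steel_bushing_mid (a point): a bushing of the same shape in grey steel, to be left standing; centre, as above
- black_bushing_mid (a point): a bushing of the same shape in black plastic, to be left standing; centre, as above
- sander: sanding block, 69x115x34 mm, loose bystander; origin at the centre of its underside
- marker: white and black marker pen lying flat, 18x133x20 mm, loose bystander; origin at the centre of its underside
- red_tin: small round tin with a red lid, 60 mm across, 42 mm high, loose bystander; origin at the centre of its underside
Not all that is in view belongs to the job. Of the things shaped like the part that bears steel_bushing_mid, the bare steel one is meant.

How it is judged:
On the way, in this order (a step that is already met when the one before it is completed fails the run):
1. the tongs are held by the fingers and lifted out of the stand (z of tongs_grip in the frame of tongs_stand above 0.155 m and contact force between the fingers and tongs above 1 N), for 0.1 s.
2. both jaws of the tongs grip the brass bushing (contact force between each of tongs_arm, tongs_jaw and brass_bushing above 0.5 N), for 0.2 s.
At the end, for the whole second after the job is handed in: brass bushing centre over 12 cm above the bench, within 20 degrees of upright, slower than 3 cm/s, both jaws pressing it over 0.5 N, fingers on the tongs (over 1 N), arm and tray not touching it; other bushings upright within 20 mm of their places, bystanders within 30 mm (all of step 2 and height (world z) of brass_bushing_mid above 0.12 m and angle between brass_bushing_mid's own z axis and vertical below 0.35 rad and contact force between the fingers and tongs above 1 N and contact force between each of the arm, tray and brass_bushing below 0.05 N and linear speed of brass_bushing below 0.03 m/s and distance of each of steel_bushing_mid, black_bushing_mid from where it was at the start of the episode below 0.02 m and angle between each of steel_bushing_mid, black_bushing_mid's own z axis and vertical below 0.2 rad and distance of each of sander, marker, red_tin from where it was at the start of the episode below 0.03 m); the arm keeps its last pose, push and grip.
It fails at once if the arm or its fingers touch a bushing (contact force between the arm and brass_bushing above 0.3 N or contact force between the arm and steel_bushing above 0.3 N or contact force between the arm and black_bushing above 0.3 N).
It fails at once if another bushing is tipped over or taken out of its place (angle between any of steel_bushing_mid, black_bushing_mid's own z axis and vertical above 0.6 rad or distance of any of steel_bushing_mid, black_bushing_mid from where it was at the start of the episode above 0.03 m).
It fails at once if the brass bushing is tipped over (angle between brass_bushing_mid's own z axis and vertical above 0.8 rad).
It fails at once if a bystander is pushed away (distance of any of sander, marker, red_tin from where it was at the start of the episode above 0.04 m).
It also fails if it takes over 48 s, if anything falls off the work surface, if the arm or the gripper's body presses on something with over 40 N, if the wrist force passes 120 N, or if a joint passes its speed limit or range.

## Working session

There is one attempt and no reset: what is moved stays moved. The work goes in short steps, each a Python script; the robot and the scene stay as the last script left them, time stands still between calls to the robot, and variables do not carry over. Pictures are saved under pics/ and viewed, at most 10 in all, crops included, and the job is handed in when it is done.

```bash
mkdir -p pics
cat > h.py <<'E'
import numpy as np, cv2
from rig import robot
def snap(n,name):
    ci=robot.camera_info(n); im=robot.grab_frame(n)
    cv2.imwrite(f'pics/{name}.png',cv2.cvtColor(im,cv2.COLOR_RGB2BGR)); np.save(f'pics/{name}.npy',ci,allow_pickle=True); return im
def ray(ci,u,v):
    x=(u-ci['cx'])/ci['fx'];y=(v-ci['cy'])/ci['fy']
    if ci.get('fish'):
        r=np.hypot(x,y); s=np.sin(r)/max(r,1e-9); d=np.array([x*s,y*s,np.cos(r)])
    else: d=np.array([x,y,1.])
    R=cv2.Rodrigues(np.array(ci['rvec'],float))[0]; t=np.array(ci['tvec'],float).ravel()
    return -R.T@t, R.T@(d/np.linalg.norm(d))
def load(name):
    ci=np.load(f'pics/{name}.npy',allow_pickle=True).item(); ci['fish']=name.startswith('wrist'); return ci
def onz(name,u,v,z):
    c,d=ray(load(name),u,v); return c+d*(z-c[2])/d[2]
def tri(*obs):
    A=0;b=0;L=[]
    for n,u,v in obs:
        c,d=ray(load(n),u,v);P=np.eye(3)-np.outer(d,d);A=A+P;b=b+P@c;L.append((c,P))
    x=np.linalg.solve(A,b); return x,[np.linalg.norm(P@(x-c)) for c,P in L]
E
python3 - <<'E'
from h import *
for n in ('scene','top','wrist'):
    snap(n,n+'0'); print(n,robot.camera_info(n))
print(robot.get_state()['tool_rot'])
a=cv2.imread('pics/scene0.png');b=cv2.imread('pics/top0.png')
E
```

```text
scene {'fx': 493.85447637729965, 'fy': 493.85447637729965, 'cx': 335.8036950834672, 'cy': 206.59219788070502, 'rvec': array([ 0.66210064, -2.36996335,  1.50597558]), 'tvec': array([0.49976043, 0.06297103, 1.19520106])}
top {'fx': 361.8963505460667, 'fy': 361.8963505460667, 'cx': 321.9966408026213, 'cy': 191.57278181251323, 'rvec': array([ 2.14948123, -2.12744141,  0.23997761]), 'tvec': array([0.31496567, 0.42267871, 0.8849444 ])}
wrist {'fx': 309.70691628693146, 'fy': 309.70691628693146, 'cx': 319.8160615379122, 'cy': 204.56741685940506, 'rvec': array([-2.30355515, -1.80168064, -0.23679528]), 'tvec': array([-0.62519377, -0.02724195,  0.39079302])}
[[-9.70439524e-01  2.41344393e-01 -1.17467338e-04]
 [ 2.41344401e-01  9.70439125e-01 -8.85391748e-04]
 [-9.96894338e-05 -8.87569231e-04 -9.99999601e-01]]
```

View pics/scene0.png

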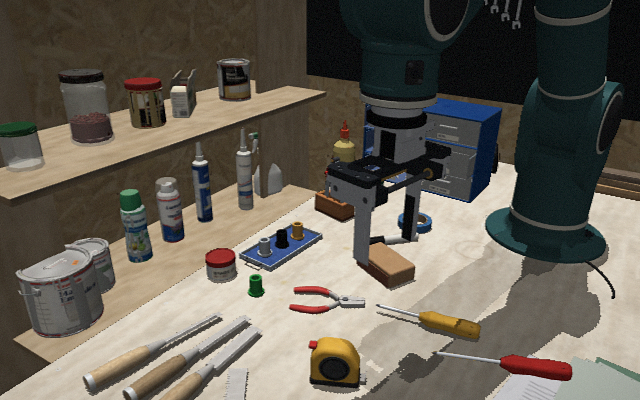

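View pics/top0.png

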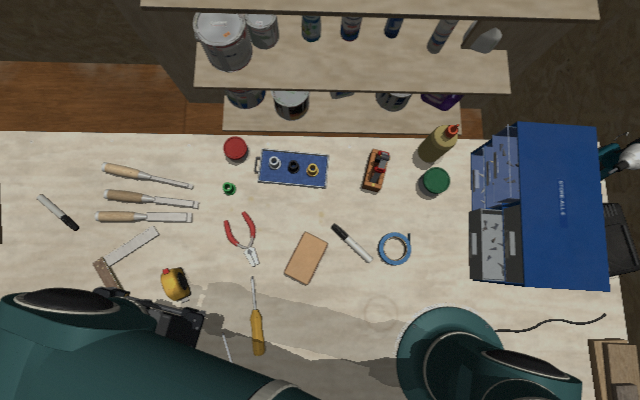

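Scene: the brass bushing is at (298,231), black at (282,238), steel at (264,246). The stand is at (335,205), half hidden, with a green decoy bushing at (256,285). Top: steel (274,162), black (293,167), brass (313,170), stand with tongs (377,170), green (228,188), red pliers (decoy, 241,232).

Run:
```python
from h import *
im=cv2.imread('pics/top0.png')[110:230,210:410]
a=cv2.resize(im,None,fx=4,fy=4,interpolation=cv2.INTER_CUBIC)
cv2.imwrite('pics/crop1.png',a)
for n,u,v,z in [('top0',377,170,.046),('top0',313,170,.04),('top0',293,167,.04),('top0',274,162,.04),('top0',292,168,.012),('top0',235,149,.04),('top0',306,258,.034),('top0',350,242,.02),('top0',437,145,.1),('top0',432,182,.04),('top0',445,350,0)]: print(u,v,onz(n,u,v,z).round(3))
for s,t in [((298,223),(313,169)),((282,230),(293,166)),((264,238),(274,161))]: print(tri(('scene0',)+s,('top0',)+t))
```

```text
377 170 [0.475 0.18  0.046]
313 170 [0.474 0.343 0.04 ]
293 167 [0.481 0.394 0.04 ]
274 162 [0.493 0.443 0.04 ]
292 168 [0.486 0.398 0.012]
235 149 [0.526 0.543 0.04 ]
306 258 [0.253 0.357 0.034]
350 242 [0.294 0.247 0.02 ]
437 145 [0.527 0.041 0.1  ]
432 182 [0.447 0.037 0.04 ]
445 350 [0.033 0.012 0.   ]
(array([0.47783747, 0.3433792 , 0.03911721]), [np.float64(0.0011274979416868805), np.float64(0.0011274979416868024)])
(array([0.48462921, 0.39464065, 0.04203226]), [np.float64(0.0016763902838480564), np.float64(0.0016763902838479532)])
(array([0.49693958, 0.4431583 , 0.04105133]), [np.float64(0.0013575064582429274), np.float64(0.0013575064582429445)])
```

View pics/crop1.png

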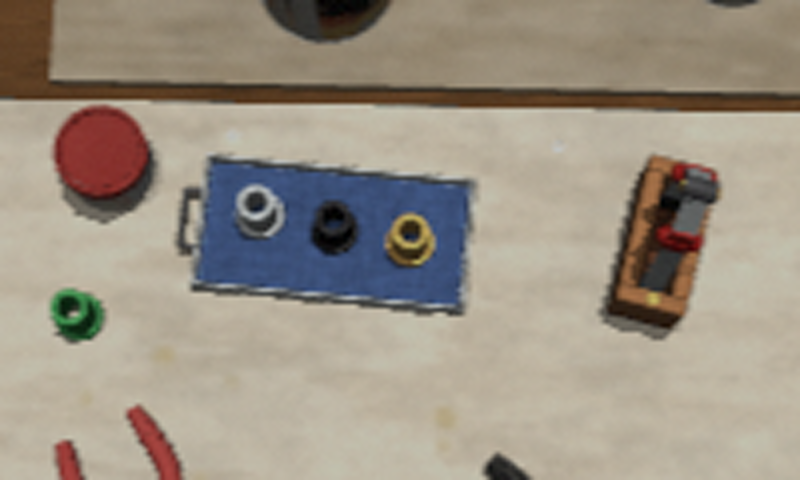

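View pics/wrist0.png

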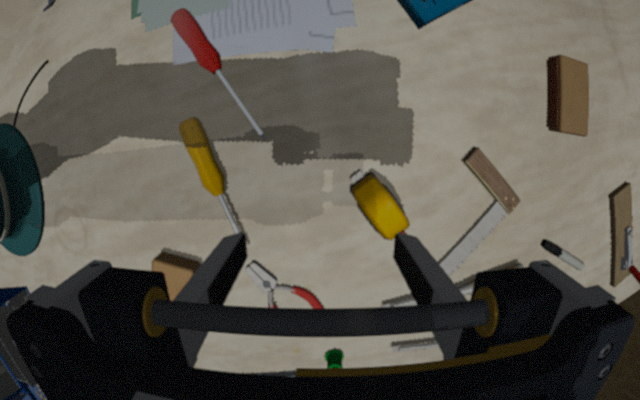

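Crop: the stand's long side runs from (652,158) to (615,298). The red grips are at (695,172) and (680,238), and the brass bushing is at (410,240), nearest the stand. The wrist view does not show the stand or tray yet. Next I check shelf clearance and the wrist camera offset, then fit the orientations.

Run:
```python
from h import *
f=lambda u,v,z:onz('top0',210+u/4,110+v/4,z).round(4)
print('stand',[f(*p,.046) for p in((652,158),(718,172),(615,298),(680,318))])
print('tray',[f(*p,.012) for p in((210,157),(473,182),(193,288),(462,312))])
print('grips',f(695,172,.106),f(680,238,.106))
for s,t in [((327,93),(510,92)),((330,195),(480,135)),((327,93),(480,135))]: print(tri(('scene0',)+s,('top0',)+t))
s=robot.get_state();c,d=ray(load('wrist0'),319.8,204.6)
print('cam in tool',s['tool_rot'].T@(c-s['ee_pos']),s['tool_rot'].T@d)
```

```text
stand [array([0.5293, 0.189 , 0.046 ]), array([0.5207, 0.1464, 0.046 ]), array([0.4368, 0.2143, 0.046 ]), array([0.4245, 0.1733, 0.046 ])]
tray [array([0.5354, 0.4767, 0.012 ]), array([0.5213, 0.3026, 0.012 ]), array([0.4466, 0.4844, 0.012 ]), array([0.4332, 0.3095, 0.012 ])]
grips [0.502  0.1741 0.106 ] [0.461  0.1841 0.106 ]
(array([ 0.62363676, -0.06134834,  0.23730055]), [np.float64(0.02412903239617506), np.float64(0.024129032396175226)])
(array([ 0.6662775 , -0.17345876, -0.13552006]), [np.float64(0.02798929767576751), np.float64(0.027989297675767424)])
(array([0.53574311, 0.03847651, 0.26696436]), [np.float64(0.04809810546783786), np.float64(0.04809810546783788)])
cam in tool [ 0.07544698  0.00071008 -0.15964787] [-2.59866197e-01 -4.10195060e-04  9.65644547e-01]
```

```bash
cat >> h.py <<'E'
def ori(deg,s=1):
    a=np.radians(deg); y=s*np.array([np.cos(a),np.sin(a),0]); z=np.array([0,0,-1.]); return np.column_stack([np.cross(y,z),y,z])
E
python3 - <<'E'
from h import *
for z in (.1,.15,.2,.25,.3,.35,.4): print(z,onz('top0',300,90,z)[:2].round(3),[onz('scene0',u,v,z)[:2].round(3) for u,v in((100,164),(250,117),(320,95))])
for s in(1,-1):
  for p,a in(((.478,.18,.3),-15.4),((.478,.18,.1),-15.4),((.476,.343,.115),-5),((.476,.343,.3),-5)):
    q=robot.ik(p,ori(a,s)); print(s,p,None if q is None else np.round(q,2))
E
```

```text
0.1 [0.663 0.378] [array([1.014, 0.447]), array([ 0.989, -0.118]), array([ 0.972, -0.541])]
0.15 [0.638 0.376] [array([0.894, 0.525]), array([0.872, 0.022]), array([ 0.857, -0.355])]
0.2 [0.613 0.375] [array([0.774, 0.604]), array([0.755, 0.162]), array([ 0.741, -0.169])]
0.25 [0.588 0.373] [array([0.654, 0.682]), array([0.638, 0.303]), array([0.626, 0.018])]
0.3 [0.563 0.372] [array([0.535, 0.761]), array([0.521, 0.443]), array([0.511, 0.204])]
0.35 [0.538 0.37 ] [array([0.415, 0.84 ]), array([0.404, 0.583]), array([0.396, 0.39 ])]
0.4 [0.514 0.368] [array([0.295, 0.918]), array([0.287, 0.723]), array([0.281, 0.577])]
1 (0.478, 0.18, 0.3) [-0.94  0.16  0.59  1.81 -0.09  1.2  -0.6 ]
1 (0.478, 0.18, 0.1) [-0.87  0.43  0.54  2.02 -0.31  0.78 -0.41]
1 (0.476, 0.343, 0.115) [-0.98  0.5   0.39  1.82 -0.24  0.87 -0.56]
1 (0.476, 0.343, 0.3) [-1.01  0.3   0.43  1.63 -0.13  1.23 -0.65]
-1 (0.478, 0.18, 0.3) [-0.58  0.14  0.18  1.8  -0.03  1.2   2.48]
-1 (0.478, 0.18, 0.1) [-0.43  0.38  0.01  2.   -0.    0.76  2.46]
-1 (0.476, 0.343, 0.115) [-0.55  0.48 -0.17  1.8   0.1   0.87  2.29]
-1 (0.476, 0.343, 0.3) [-0.62  0.29 -0.08  1.62  0.02  1.23  2.36]
```

Run:
```python
from h import *
a=cv2.imread('pics/top0.png')[60:140,230:390];b=cv2.imread('pics/scene0.png')[80:180,180:340]
a=cv2.resize(a,(800,290) if 0 else None,fx=4,fy=3,interpolation=cv2.INTER_CUBIC);b=cv2.resize(b,None,fx=4,fy=3,interpolation=cv2.INTER_CUBIC)
cv2.imwrite('pics/crop2.png',np.vstack([a,b]))
```

```text
(no output)
```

View pics/crop2.png

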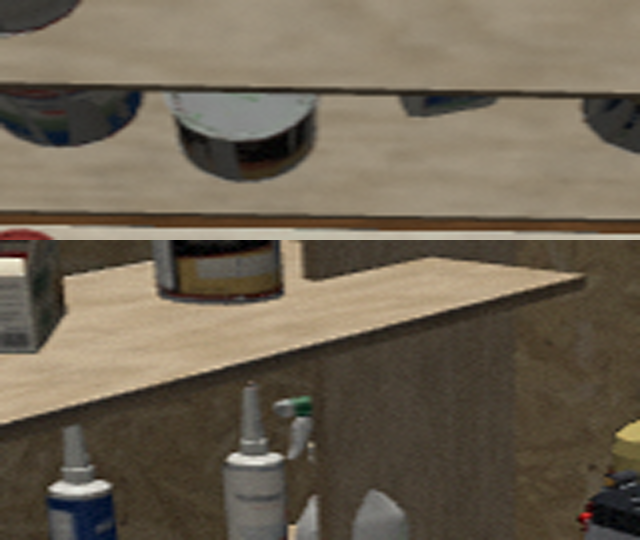

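The crop shows the cans standing on the top view's middle shelf, so that is the scene's lower shelf. I redo the matching.

Run:
```python
from h import *
for z in (0,): print('bench edge',onz('top0',300,131,z)[:2].round(3), [onz('scene0',u,v,z)[:2].round(3) for u,v in((25,338),(170,266),(322,190))])
from scipy.optimize import brentq
def solve(tp,sp):
    g=lambda z:onz('top0',*tp,z)[0]-onz('scene0',*sp,z)[0]
    z=brentq(g,-.6,.8); return onz('top0',*tp,z).round(3),onz('scene0',*sp,z).round(3)
for sp in((90,306),(170,266),(280,212)): print('low',solve((300,90),sp))
for sp in((180,142),(252,118),(320,94)): print('up',solve((360,14),sp),solve((300,12),sp))
```

```text
bench edge [0.593 0.379] [array([0.666, 0.865]), array([0.634, 0.584]), array([0.578, 0.078])]
low (array([ 0.748,  0.384, -0.073]), array([ 0.748,  0.702, -0.073]))
low (array([ 0.762,  0.384, -0.099]), array([ 0.762,  0.48 , -0.099]))
low (array([ 0.794,  0.387, -0.165]), array([ 0.794, -0.013, -0.165]))
up (array([0.83 , 0.235, 0.165]), array([0.83 , 0.344, 0.165])) (array([0.831, 0.38 , 0.165]), array([0.831, 0.343, 0.165]))
up (array([0.833, 0.235, 0.162]), array([0.833, 0.061, 0.162])) (array([0.833, 0.38 , 0.162]), array([0.833, 0.06 , 0.162]))
up (array([0.831, 0.235, 0.165]), array([ 0.831, -0.313,  0.165])) (array([0.831, 0.38 , 0.165]), array([ 0.831, -0.314,  0.165]))
```

The shelf front is at x = 0.83 and the lower shelf is below bench level, so there is plenty of clearance. Candidates for the target:
- Brass (313,170) is the only yellow one.
- Steel (274,162), black (293,167) and green (228,188) are rejected.

The tongs are at (381,161); the pliers at (241,232) are the decoy. I move in for wrist views.

Run:
```python
from h import *
robot.move_ptp([.46,.20,.30],ori(-15.4))
a=snap('wrist','wrist1')
robot.move_linear([.46,.26,.30],.25)
b=snap('wrist','wrist2')
snap('scene','scene1');snap('top','top1')
s=robot.get_state();print(s['time'],s['ee_pos'],s['opening'],s['force'])
cv2.imwrite('pics/w12.png',np.vstack([cv2.cvtColor(x,cv2.COLOR_RGB2BGR)[0:300] for x in(a,b)]))
```

```text
2.6167 [0.4600559  0.25952393 0.29999096] 0.09388012237774214 [-0.46787682  0.32041557 -0.28837675]
```

View pics/w12.png

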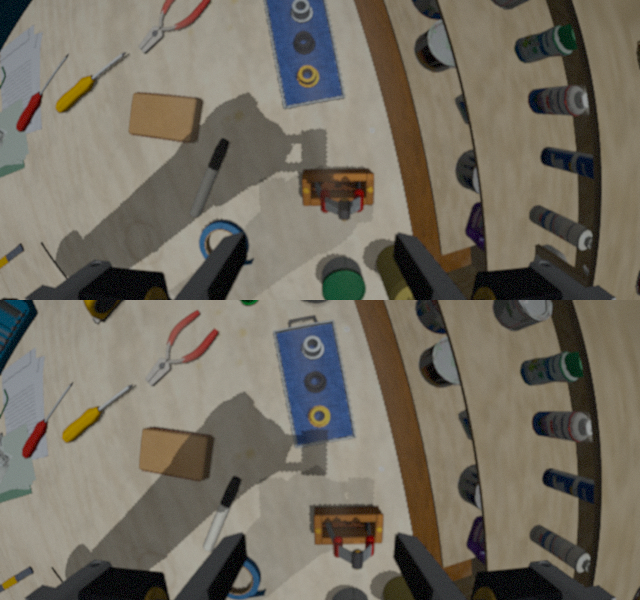

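Wrist views: the tongs are in the stand at (342,190) and (350,230); the brass bushing is at (308,76) and (319,117). I enlarge these.

Run:
```python
from h import *
a=cv2.imread('pics/wrist1.png');b=cv2.imread('pics/wrist2.png')
f=lambda i,u,v:cv2.resize(i[v:v+70,u:u+95],None,fx=4,fy=4,interpolation=cv2.INTER_CUBIC)
cv2.imwrite('pics/c3.png',np.vstack([np.hstack([f(a,295,155),f(a,262,50)]),np.hstack([f(b,305,195),f(b,272,85)])]))
```

```text
(no output)
```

View pics/c3.png

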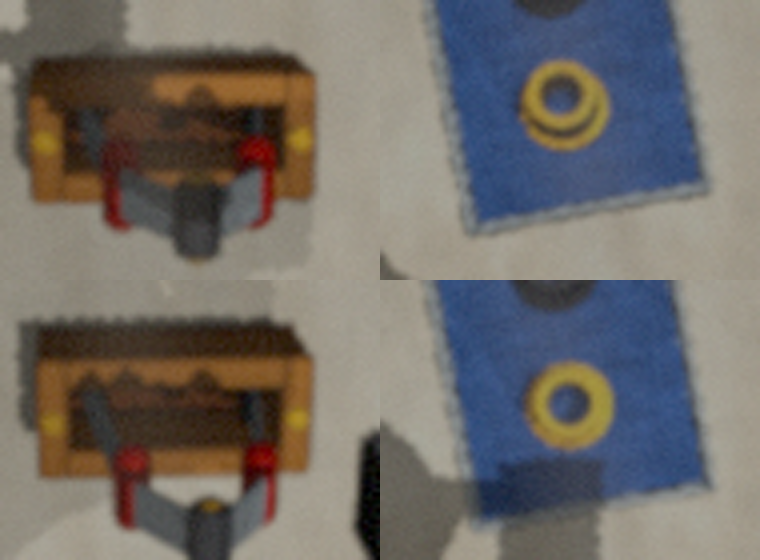

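Run:
```python
from h import *
T=lambda p,q:(('wrist1',295+p[0]/4,155+p[1]/4),('wrist2',305+q[0]/4,195+q[1]/4))
B=lambda p,q:(('wrist1',262+(p[0]-380)/4,50+p[1]/4),('wrist2',272+(q[0]-380)/4,85+q[1]/4))
def pr(n,o):
    x,r=tri(*o);print(n,x.round(4),np.round(r,4));return x
d1=pr('dotL',T((45,142),(50,144)));d2=pr('dotR',T((298,140),(297,140)))
g1=pr('gripL',T((118,157),(133,182)));g2=pr('gripR',T((257,155),(260,180)))
yaw=lambda a,b:np.degrees(np.arctan2(*(b-a)[[1,0]]))
print('mid',(d1+d2)/2,yaw(d1,d2),(g1+g2)/2,yaw(g1,g2),np.linalg.norm(d1-d2),np.linalg.norm(g1-g2))
pr('brass',B((561,95),(570,124)))
print('at z=.04',[onz(*o,.04).round(4) for o in B((561,95),(570,124))])
print('dots .046',[onz(*o,.046).round(4) for o in T((45,142),(50,144))+T((298,140),(297,140))])
t=[B((473,236),(474,242)),B((706,190),(712,208))]
for o in t: pr('traycorner',o)
```

```text
dotL [0.4378 0.192  0.0496] [0.0004 0.0004]
dotR [0.5218 0.1705 0.0511] [0.0003 0.0003]
gripL [0.464  0.194  0.1087] [0.0006 0.0006]
gripR [0.5026 0.1838 0.1082] [0.0002 0.0002]
mid [0.47980808 0.1812679  0.05032257] -14.330101138802576 [0.48326472 0.18893307 0.10844905] -14.769306605832629 0.08675841913753617 0.0399454035192378
brass [0.4815 0.3441 0.0405] [0.0002 0.0002]
at z=.04 [array([0.4813, 0.3441, 0.04  ]), array([0.4817, 0.3441, 0.04  ])]
dots .046 [array([0.4378, 0.1913, 0.046 ]), array([0.437 , 0.1908, 0.046 ]), array([0.522 , 0.1692, 0.046 ]), array([0.5227, 0.1685, 0.046 ])]
traycorner [ 0.4337  0.3108 -0.0283] [0.0001 0.0001]
traycorner [0.5232 0.3021 0.0078] [0.0006 0.0006]
```

Cross-checks:
- The stand screws are at z≈.050 against .046 given. The grip caps are at .108 against .106.
- The brass top is at .0405, where .040 is expected.

So the stand centre is (.480,.180) with yaw -14.5°. Time to grasp.

Run:
```python
from h import *
R=ori(-14.5)
p=np.array([.480,.179,.25])
robot.move_linear(p,.2,R)
p[2]=.107
print(robot.move_linear(p,.1,threshold=8), robot.get_state()['ee_pos'])
robot.gripper_to(.0485)
s=robot.get_state();print(s['time'],s['opening'],s['grasp_force'],s['force'])
```

```text
False [0.48026005 0.17914098 0.10746962]
5.675 0.048511991462130526 8.475345075130463 [-1.20785119 -0.0668654   0.22306355]
```

Run:
```python
from h import *
robot.move_linear([.480,.179,.20],.08)
s=robot.get_state();print(s['time'],s['opening'],s['grasp_force'],s['force'])
robot.move_linear([.480,.24,.26],.15)
robot.move_linear([.4815,.30,.26],.15,ori(-5))
a=snap('wrist','wrist3');b=snap('scene','scene3');snap('top','top3')
print(robot.get_state()['opening'])
a=cv2.resize(a[110:310,220:420],(600,300) if 0 else (400,400));b=cv2.resize(b[130:290,220:380],(400,400),interpolation=cv2.INTER_CUBIC)
cv2.imwrite('pics/c4.png',cv2.cvtColor(np.hstack([a,b]),cv2.COLOR_RGB2BGR))
```

```text
6.9833 0.0488625543148678 6.701061800122261 [ 0.49631864  0.1822707  -1.53846147]
0.04852021611326446
```

View pics/c4.png

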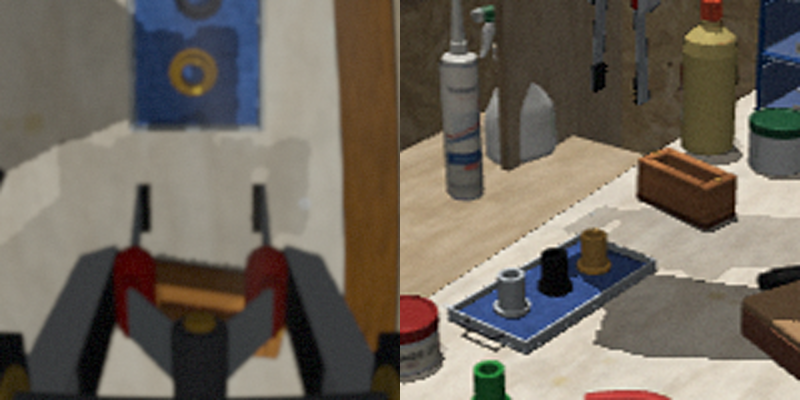

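Wrist: the stand is empty, and the tongs hang from the grips with their pad ends at crop (143,185) and (259,185), i.e. px (291.5,202.5) and (349.5,202.5). Brass is at crop (193,73). I compute the tip offset.

Run:
```python
from h import *
s=robot.get_state();R=s['tool_rot'];p=s['ee_pos'];print(p)
for u,v in((288.5,202.5),(295,202.5),(346,202.5),(353,202.5)):
    print((R.T@(onz('wrist3',u,v,.16)-p)).round(4))
print('brass',onz('wrist3',220+193/2,110+72/2,.04).round(4))
```

```text
[0.48176226 0.29882611 0.26007748]
[ 0.0083 -0.0273  0.1001]
[ 0.0083 -0.0217  0.1001]
[0.0083 0.0226 0.1001]
[0.0083 0.0287 0.1001]
brass [0.482  0.3472 0.04  ]
```

The tongs are centred and upright in the grip, with a gap of about 43 mm. I go over the brass and check there.

Run:
```python
from h import *
robot.move_linear([.4815,.3445,.26],.12)
robot.move_linear([.4815,.3445,.150],.12)
a=snap('wrist','wrist4');s=robot.get_state();print(s['time'],s['ee_pos'],s['opening'],s['grasp_force'])
cv2.imwrite('pics/c5.png',cv2.resize(cv2.cvtColor(a[130:280,220:420],cv2.COLOR_RGB2BGR),None,fx=4,fy=4,interpolation=cv2.INTER_CUBIC))
```

```text
10.0417 [0.48187515 0.34470646 0.15079205] 0.048871261355234216 6.684195622801781
```

View pics/c5.png

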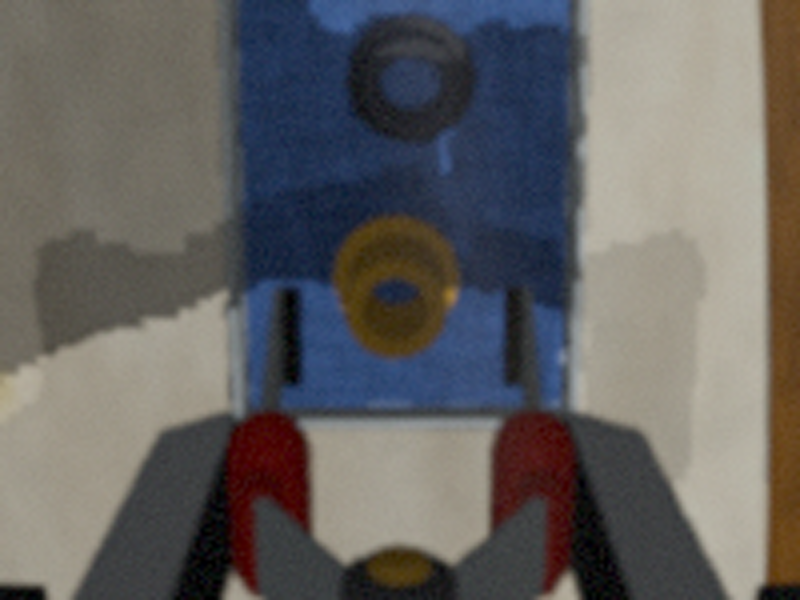

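Brass's top hole is at crop (397,292), between the pads at x = 300 and 505. I check y and then descend and squeeze.

Run:
```python
from h import *
b=onz('wrist4',220+397/4,130+292/4,.04);print(b.round(4))
print('pad ends', [onz('wrist4',220+u/4,130+288/4,.0508).round(4) for u in(288,517)])
t=np.clip(b[:2],[.479,.342],[.484,.349])
robot.move_linear([*t,.150],.1)
hit=robot.move_linear([*t,.1165],.04,threshold=5)
s=robot.get_state();print(hit,s['time'],s['ee_pos'],s['force'],s['opening'])
if not hit:
    robot.gripper_to(.040)
    s=robot.get_state();print(s['time'],s['opening'],s['grasp_force'],s['force'])
```

```text
[0.482  0.3496 0.04  ]
pad ends [array([0.4587, 0.3554, 0.0508]), array([0.5083, 0.351 , 0.0508])]
False 11.2833 [0.48209062 0.34908788 0.11674032] [ 0.01210715  0.27719111 -1.13946517] 0.048202958680005625
11.575 0.042042477277066975 29.99932497739792 [ 0.6572817  -0.62292415 -0.13888282]
```

Run:
```python
from h import *
p=robot.get_state()['ee_pos']
robot.pause(.3)
robot.move_linear([p[0],p[1],.16],.04)
robot.move_linear([p[0],p[1],.27],.08)
robot.pause(.5)
a=snap('wrist','wrist5');b=snap('scene','scene5');s=robot.get_state();print(s['time'],s['ee_pos'],s['opening'],s['grasp_force'],s['force'])
a=cv2.resize(a[130:280,220:420],(533,400));b=cv2.resize(b[150:300,220:320],(267,400))
cv2.imwrite('pics/c6.png',cv2.cvtColor(np.hstack([a,b]),cv2.COLOR_RGB2BGR))
```

```text
15.2417 [0.4820664  0.34910056 0.26998327] 0.041961966219584805 29.99883770942688 [-0.12875246 -0.01191437 -1.8146654 ]
```

View pics/c6.png

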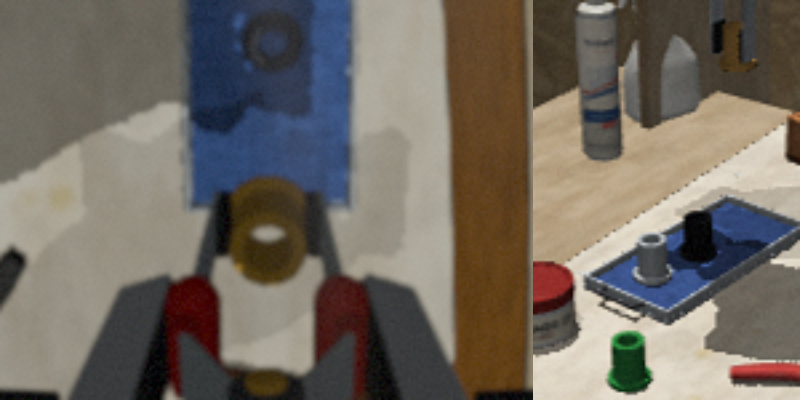

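The brass bushing is held upright in the pads at (268,232), with its centre at about z = 0.176. Steel and black are still standing in the tray.

```bash
python3 -c "
from rig import robot
robot.pause(.5); print(robot.sign_off())"
```

```text
the job is handed in; nothing more can be done
None
```

I handed the job in with the brass bushing held upright in the tongs, its centre about 17.6 cm above the bench by my estimate; in the last pictures the steel and black bushings were still standing in their places, but I got no verdict back.

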